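# Set the coupling gauge's jaw to its notch and hold it

### The job

One of the three aluminium hose couplings stands on the gauge's measuring pin, in line with the sliding jaw: grip the jaw's black knob and slide the jaw towards it until the spring ball drops into the notch for that size - the first notch it meets for the large coupling, the second for the medium, the third for the small. The jaw must not press against the coupling; leave the couplings and everything else on the bench where they are. Finish while still gripping the knob, holding the jaw still in that notch, so that I can run a feeler round the rim.

Things in the scene. Friction and masses are not known exactly. Their poses are not given: they have to be found in the camera images.
- gauge: the sizing gauge: a plywood board 335 x 370 x 10 mm, fixed flat on the bench, with a rail and three upright pins. Origin on the bench top, under the rail's middle line; the board spans x -110 to 225 and y -200 to 170 mm. z up; y runs along the rail and is the way the jaw slides, to the measuring pin at (0, 85) mm. The rail is 30 mm wide, y -193 to 12 mm, its top 22 mm over the bench
- station (a point): foot of the measuring pin (28 mm across, 22 mm tall) on the rail's line, on the board's top face, 10 mm over the bench; the coupling to be gauged stands round it. Two like parking pins, off the rail's line at (150, 85) and (150, -45) mm of the gauge, hold the other two couplings
- jaw_knob (a point): grip point in the jaw's black upright knob: 24 mm across the rail, 30 mm along it, from 45 to 90 mm over the bench; this point is on its middle line, 70 mm over the bench. The knob is rigid with the jaw. Below it is the carriage, 44 x 50 mm, top 45 mm over the bench, with an ear at the gauge's +x side, out to 46 mm
- jaw_face (a point): centre of the jaw's flat steel face (50 mm wide, 24 to 50 mm over the bench), 75 mm ahead (+y of the gauge) of jaw_knob; it looks at the coupling. In its own notch it stands 6 mm (4 to 8 by the coupling's play on its pin) clear of the coupling
- jaw (a joint): travel of the sliding jaw, m: 0 = open, grows towards the measuring pin, stop at 0.125; starts 0 to 0.045. Friction about 1 N. A spring ball under the ear runs on a strip beside the rail and drops into three notches: 0.070 (large), 0.090 (medium), 0.110 (small). Within about 4 mm either side it pulls the jaw to the notch's middle; pushing it out takes about 8 N
- coupling_small: the small aluminium hose coupling: a collar 48 mm across and 30 mm tall under a narrower neck, 50 mm tall in all, bore 32 mm. Its origin is the centre of its underside. It stands upright round one of the three pins on the board (which pin varies)
- coupling_medium: the medium aluminium hose coupling: a collar 88 mm across and 30 mm tall under a narrower neck, 50 mm tall in all, bore 32 mm. Its origin is the centre of its underside. It stands upright round one of the three pins on the board (which pin varies)
- coupling_large: the large aluminium hose coupling: a collar 128 mm across and 30 mm tall under a narrower neck, 50 mm tall in all, bore 32 mm. Its origin is the centre of its underside. It stands upright round one of the three pins on the board (which pin varies)
- gasket: a loose black rubber sealing ring, 48 mm across, 8 mm thick, lying on the board; bystander
- feeler_pack: a loose dark steel feeler pack, 20 x 90 x 12 mm, lying on the board on the near side of the rail; bystander
- end_cap: a loose brass end cap, 40 mm across, 26 mm tall, standing on the board near the measuring pin; bystander
- spray_can: a loose white can, 54 mm across, 160 mm tall, on the bench to the right; bystander
- grease_jar: a loose grey jar, 70 mm across, 70 mm tall, on the bench to the left; bystander
- wrench: a loose steel wrench lying on the bench to the right; bystander
- carton: a loose cardboard carton, 100 x 70 x 60 mm, on the bench to the left; bystander
There are look-alikes about, which are no part of the job. What is shaped like the coupling_small but orange or red is not meant.

How it is judged (in metres and radians):
On the way:
1. the fingers grip the jaw's knob while the jaw is still short of every notch (contact force between the fingers and jaw above 4 N and distance between the grasp point and jaw_knob below 0.03 m and value of joint jaw below 0.063 m), for 0.2 s.
At the end, for the whole second after the job is handed in: Jaw within 2.5 mm of the middle of the notch for the coupling on the measuring pin (large 0.070, medium 0.090, small 0.110 m), under 5 mm/s, fingers gripping its knob (over 4 N, grasp point within 30 mm of jaw_knob); couplings upright (0.1 rad) and within 10 mm of their starts (((horizontal distance between coupling_small and station below 0.008 m and value of joint jaw between 0.1075 and 0.1125 m) or (horizontal distance between coupling_medium and station below 0.008 m and value of joint jaw between 0.0875 and 0.0925 m) or (horizontal distance between coupling_large and station below 0.008 m and value of joint jaw between 0.0675 and 0.0725 m)) and contact force between the fingers and jaw above 4 N and distance between the grasp point and jaw_knob below 0.03 m and velocity of joint jaw between -0.005 and 0.005 m/s and distance of each of coupling_small, coupling_medium, coupling_large from where it was at the start of the episode below 0.01 m and angle between each of coupling_small, coupling_medium, coupling_large's own z axis and vertical below 0.1 rad); the arm keeps its last pose, push and grip.
It fails at once if the jaw presses against a coupling (over 2 N) (contact force between jaw and coupling_small above 2 N or contact force between jaw and coupling_medium above 2 N or contact force between jaw and coupling_large above 2 N).
It fails at once if a coupling is shoved (10 mm) or another loose thing on the bench is displaced by more than 30 mm (distance of any of coupling_small, coupling_medium, coupling_large from where it was at the start of the episode above 0.01 m or distance of any of gasket, feeler_pack, end_cap, spray_can, grease_jar, wrench, carton from where it was at the start of the episode above 0.03 m).
It also fails if it takes over 35 s, if anything falls off the work surface, if the arm or the gripper's body presses on something with over 40 N, if the wrist force passes 120 N, or if a joint passes its speed limit or range.

### The arm

A 6-joint arm with a two-finger parallel gripper is mounted at the origin on the work surface. World frame = base frame: x ahead of the robot, y to its left, z up, the work surface at z = 0. Lengths are in m, angles in degrees, forces in N, time in s.
With the tool pointing down it reaches from about 0.4 to 0.825 m from the base axis. Payload 7 kg.
Tool frame: the origin (TCP) lies at the very end of the fingers, on their centre line; the grasp point (between the pads) lies 19 mm behind it; z points along the fingers, y is the line along which they close (so a half turn about z gives the same grasp; the last joint's range is limited). The gripper opens to 88 mm and grips with 3 to 60 N. Pads are 19 mm wide; open, the fingers measure 130 mm over their backs; the gripper's body (78 mm by 193 mm) begins 47 mm behind the grasp point.
Start: joints at [-59.868, 20.546, 0.682, 0, -70.136, -16.507], TCP at [0.159, -0.656, 0.227] pointing down, gripper open.
Joint ranges: [-176.03, 176.03], [-82.01, 121.73], [-58.28, 71.71], [-173.87, 95.51], [-174.79, -0.11], [-173.66, 173.66]. Speed limits (degrees/s): [136.94, 136.94, 172.46, 180, 180, 180].

### API

Orientations are given as [roll, pitch, yaw] about the fixed x, y, z axes, in that order (R = Rz(yaw) Ry(pitch) Rx(roll)).
In Python, from plant import get_state, imaging, r, finder gives the robot as it stands.
- The arm moves only by the shell command python3 -m handwheel 'ROWS' [FORCE]. ROWS is JSON, a list of rows, each a list of 5 numbers: the closure, from 0 (fully open) to 1 (shut), then the shift along the world's x, y, z in cm, then the turn about the world's z in degrees. A call has 1 to 8 rows; each row is the pose to reach, as a shift and turn from the pose commanded when the call began; what a row does not reach only later rows make up. A row lasts 1/8 s, in which the tool goes at most 62.5 mm and 10.7 degrees, less where a joint would pass 70% of its speed; a pose out of reach is approached as far as the arm can. A call with a gripper value outside its range is refused whole. The fingers move at their own pace and stop on an object; FORCE is the grip in N (left out, the last holds). Time passes only in rows, so rows that repeat a pose let the fingers close. It gives the time, the measured TCP pose, the force, the opening and the grip force at its end, in the units of the state.
- get_state(): the state, without advancing time (a new reading comes with each control period).
- imaging.capture(name): name is "side" or "top" or "wrist"; returns (picture, depth): 420x560x3 uint8, red, green, blue; 420x560 float32, m along the optical axis (not along the pixel's ray), 0 where there is no reading.
- imaging.get_calibration(name): a dict with "fx", "fy", "cx", "cy" (pixels), "dist" ([k1, k2, p1, p2, k3] as OpenCV has them; the pictures are not rectified), "rvec" (rotation vector, rad) and "tvec" (3), from world to camera coordinates, as OpenCV has them; the wrist camera has in their place "hand_eye" (4x4, takes a point from camera to tool coordinates, whose origin is the TCP and whose axes are the flange's). Camera axes: x right, y down, z forward; pixel columns grow to the right and rows downward; lengths in m; the calibration is good to about 2 mm. A picture is of the moment at which its call begins: read the wrist's pose just before it. get_calibration takes no time and is no camera call.
- r.close_job(): hands the job in; it is judged then, once.
Trained networks look in the newest picture that a camera, given by its name, has taken for a name from the list of things; names that differ only in an ending like _2 or _b are one class to them, and where a whole thing is asked for, a point or a joint stands for the part that bears it (a point fixed in the world has none). Each returns a list of dicts, best first, with "p" (0 to 1); they miss things now and then, are a little off and sometimes report something else, mostly with a low value. They report only what shows in the picture. A call takes as long as a camera call. They do not tell look-alikes from the thing itself.
- finder.cut_out(camera, query): "region" (420x560 bool, what is visible of it) and "pixel" ([column, row] in pixels, amid what is visible of it).
The state is a dict: "time_s": time; "joints": joint angles; "qd": joint speeds; "joint_torque": joint torques, N m; "tcp_pos": TCP position; "eef_rot": TCP orientation; "contact_force": force on the tool from outside, world axes, zero at the start; "moment": the same for the moment, N m; "gripper_width": finger opening in m; "gripper_force": force on a finger pad.
Only numpy, scipy, OpenCV 4.12 (cv2) and the standard library are available. Lean on these libraries where they do the work, as an engineer would, in place of code of your own. Each camera call takes 0.05 s, during which the arm holds its last target. There are 200 camera calls.

## Working session

There is one attempt and no reset: what is moved stays moved. The work goes in short steps, Python scripts to look and compute and a shell command to move; the robot and the scene stay as the last step left them, time stands still between calls to the robot, and variables do not carry over. Pictures are saved under pics/ and viewed, at most 10 in all, crops included, and the job is handed in when it is done.

```bash
ls; mkdir -p pics
cat > h.py <<'E'
import numpy as np, cv2
from plant import get_state, imaging, r, finder
from scipy.spatial.transform import Rotation as Ro
def pts(cam, depth, mask, st=None):
    c=imaging.get_calibration(cam)
    v,u=np.nonzero(mask&(depth>0)); z=depth[v,u]
    K=np.array([[c['fx'],0,c['cx']],[0,c['fy'],c['cy']],[0,0,1.]])
    n=cv2.undistortPoints(np.c_[u,v].astype(float).reshape(-1,1,2),K,np.array(c['dist'])).reshape(-1,2)
    P=np.c_[n*z[:,None],z]
    if 'rvec' in c:
        R=cv2.Rodrigues(np.array(c['rvec'],float))[0]; return (P-np.array(c['tvec']).ravel())@R
    H=np.array(c['hand_eye']); P=P@H[:3,:3].T+H[:3,3]
    return P@Ro.from_euler('xyz',st['eef_rot'],degrees=True).as_matrix().T+np.array(st['tcp_pos'])
E
python3 - <<'E'
from h import *
s=get_state(); print(s)
ims=[]
for c in ['top','side']:
    p,d=imaging.capture(c); ims.append(p)
    for q in ['jaw_knob','jaw_face','coupling_small','coupling_medium','coupling_large','gauge','end_cap']:
        for o in finder.cut_out(c,q)[:3]:
            P=pts(c,d,o['region'])
            if len(P): print(c,q,round(o['p'],2),np.round(o['pixel']),o['region'].sum(),np.median(P,0).round(3),np.percentile(P,3,axis=0).round(3),np.percentile(P,97,axis=0).round(3))
    cv2.imwrite(f'pics/{c}.png',p[...,::-1])
E
```

```text
pics
{'time_s': 0.0, 'joints': array([-5.98674555e+01,  2.05917206e+01,  6.33906536e-01, -1.95149758e-02,
       -7.01377107e+01, -1.65056254e+01]), 'qd': array([-0.01487103,  0.06064082,  0.03846164, -0.01427264,  0.02923146,
        0.04697281]), 'joint_torque': array([ 7.48235880e-05, -5.82715237e+01,  2.93063557e+01,  6.99765980e+00,
        6.99490993e-03, -1.30438784e-04]), 'tcp_pos': array([ 0.15886415, -0.65552549,  0.2256224 ]), 'eef_rot': array([ 1.79903199e+02, -9.55266483e-03, -1.66379719e+02]), 'contact_force': array([-0.30232922, -0.03662479,  0.25164732]), 'moment': array([-0.04765006, -0.00160918, -0.00200455]), 'gripper_force': 0.0, 'gripper_width': 0.08751068762422422}
top jaw_face 0.97 [282. 230.] 595 [0.473 0.003 0.044] [ 0.45  -0.027  0.023] [0.51  0.066 0.091]
top jaw_face 0.66 [245. 266.] 271 [0.402 0.097 0.022] [0.392 0.055 0.017] [0.413 0.138 0.025]
top coupling_small 0.74 [307. 182.] 155 [ 0.612 -0.08   0.017] [ 0.589 -0.1    0.011] [ 0.631 -0.059  0.021]
top coupling_small 0.71 [163. 246.] 257 [0.452 0.338 0.031] [ 0.432  0.318 -0.   ] [0.474 0.357 0.052]
t
[... 1072 characters left out ...]
0.062]
side coupling_small 0.72 [312. 296.] 354 [0.282 0.2   0.031] [0.261 0.173 0.005] [0.303 0.214 0.052]
side coupling_small 0.62 [188. 266.] 298 [0.604 0.342 0.032] [0.591 0.321 0.007] [0.632 0.36  0.053]
side coupling_medium 0.87 [225. 228.] 617 [0.629 0.178 0.043] [0.599 0.133 0.017] [0.668 0.205 0.063]
side coupling_large 0.81 [262. 211.] 1024 [0.608 0.052 0.044] [ 0.564 -0.013  0.017] [0.665 0.095 0.063]
side gauge 0.91 [278. 244.] 7134 [0.484 0.095 0.01 ] [ 0.37  -0.102  0.003] [0.692 0.259 0.049]
side gauge 0.42 [295. 227.] 545 [0.468 0.012 0.044] [ 0.448 -0.048  0.015] [0.511 0.073 0.091]
side end_cap 0.51 [273. 281.] 132 [0.406 0.218 0.026] [0.393 0.201 0.014] [0.423 0.229 0.038]
```

Run:
```python
import cv2
a=cv2.imread('pics/top.png')[130:310,130:380]; cv2.imwrite('pics/top_c.png',cv2.resize(a,None,fx=3.1,fy=3.1,interpolation=cv2.INTER_CUBIC))
```

```text
(no output)
```

View pics/top_c.png

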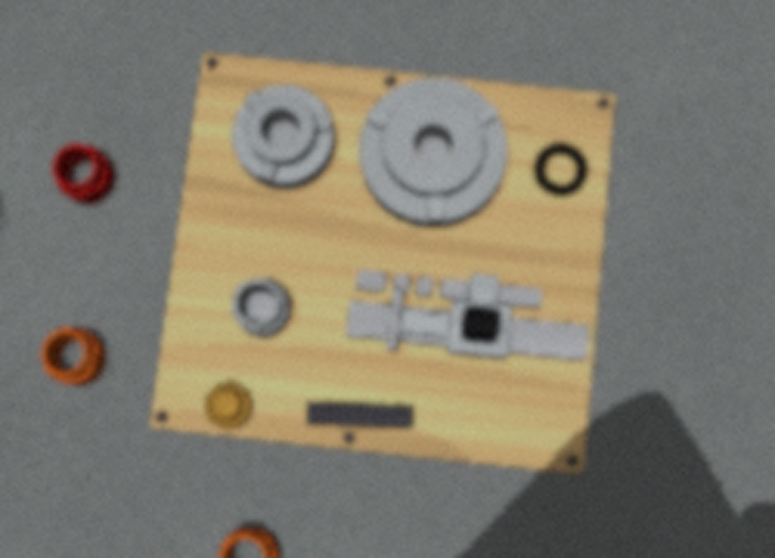

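View pics/side.png

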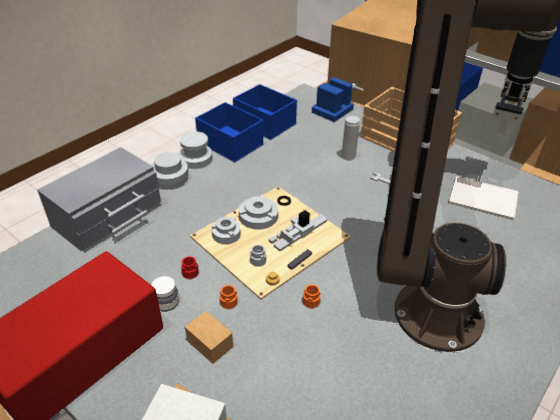

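The small coupling (top crop 262,307) is on the measuring pin in line with the rail. The jaw knob is at (481,323). Large and medium are parked, the orange and red look-alikes are off the board. So the target is notch 3 (0.110). Next I measure the axis and the knob.

```bash
cat > m.py <<'E'
from h import *
import sys
def run(c):
    s=get_state(); p,d=imaging.capture(c)
    P=pts(c,d,d>0,s); v,u=np.nonzero(d>0); col=p[v,u].astype(int)
    hsv=cv2.cvtColor(p,cv2.COLOR_RGB2HSV)[v,u]
    k=(P[:,2]>.08)&(P[:,2]<.097)&(col.max(1)<70)&(np.hypot(P[:,0]-.47,P[:,1]-.05)<.15)
    K=P[k]; (kc,ks,ka)=cv2.minAreaRect(K[:,:2].astype(np.float32)*1000)
    print(c,'knob',k.sum(),K.mean(0).round(4),'rect',np.round(kc,1),np.round(ks,1),ka)
    b=(abs(P[:,2]-.01)<.006)&(hsv[:,1]>60)&(P[:,0]>.3)&(P[:,0]<.75)&(P[:,1]>-.15)&(P[:,1]<.3)&(hsv[:,0]>8)&(hsv[:,0]<30)
    print('board',cv2.minAreaRect(P[b][:,:2].astype(np.float32)*1000))
    for o in finder.cut_out(c,'coupling_small')[:4]:
        Q=pts(c,d,o['region'],s)
        if not len(Q): continue
        T=Q[abs(Q[:,2]-np.percentile(Q[:,2],95))<.004]
        print('small',round(o['p'],2),o['region'].sum(),cv2.minEnclosingCircle(Q[Q[:,2]>.025][:,:2].astype(np.float32)*1000),T.mean(0).round(4))
    rl=(abs(P[:,2]-.022)<.004)&(hsv[:,1]<50)&(np.hypot(P[:,0]-.465,P[:,1]-.02)<.13)&(P[:,0]>.41)&(P[:,0]<.51)
    if rl.sum()>50: L=cv2.fitLine(P[rl][:,:2].astype(np.float32),cv2.DIST_HUBER,0,.01,.01).ravel(); print('rail',rl.sum(),L.round(4),np.degrees(np.arctan2(-L[0],L[1])))
    print('tcp',s['tcp_pos'].round(4),s['eef_rot'].round(2),'t',s['time_s'])
    return p
if __name__=='__main__':
    p=run(sys.argv[1]); cv2.imwrite(f'pics/{sys.argv[2]}.png',p[...,::-1])
E
python3 m.py top top2
```

```text
top knob 100 [ 0.4678 -0.0039  0.0889] rect [468.2  -4.1] [26.4 22.9] 79.54759216308594
board ((498.84796142578125, 77.52911376953125), (370.935546875, 412.1114196777344), 82.67859649658203)
small 0.77 254 ((285.6980285644531, 190.88583374023438), 24.035869598388672) [0.2849 0.1911 0.049 ]
small 0.74 279 ((455.65997314453125, 338.6912841796875), 23.824525833129883) [0.4559 0.3409 0.0495]
small 0.58 225 ((493.7120056152344, 179.0147247314453), 24.225257873535156) [0.4907 0.1803 0.0601]
small 0.58 236 ((611.3240966796875, 334.8368835449219), 22.42327308654785) [0.6128 0.3352 0.0484]
rail 603 [ 0.164   0.9865  0.4713 -0.0289] -9.441278
tcp [ 0.159  -0.656   0.2266] [ 180.      0.   -166.37] t 0.8
```

```bash
python3 -m handwheel '[[0,2.5,5.3,0,8],[0,5,10.6,0,16],[0,7.5,15.9,0,24],[0,10,21.2,0,32],[0,12.5,26.5,0,40],[0,15,31.8,0,48],[0,17.5,37.1,0,56],[0,20,42.4,0,64]]' 30
```

```text
time_s: 1.9
tcp_pos: [0.3596, -0.2303, 0.2271]
eef_rot: [-179.9, 0.0, -102.1]
contact_force: [1.0, 0.2, -1.0]
gripper_width: 0.0877
gripper_force: 0.0
```

```bash
python3 -m handwheel '[[0,2.5,5.3,0,5],[0,5,10.6,0,5],[0,7.5,15.9,0,5],[0,10,20,0,5],[0,10.9,22.3,0,5],[0,10.9,22.3,0,5],[0,10.9,22.3,0,5]]'; python3 m.py wrist w1
```

```text
time_s: 2.78
tcp_pos: [0.4676, -0.0093, 0.2266]
eef_rot: [180.0, -0.0, -97.4]
contact_force: [1.2, 0.3, -0.4]
gripper_width: 0.0879
gripper_force: 0.0
wrist knob 843 [ 0.4701 -0.0065  0.0895] rect [470.1  -5.6] [28.5 22.2] 82.18619537353516
board ((533.7088012695312, 37.15299987792969), (298.4918212890625, 335.60443115234375), 82.82710266113281)
small 0.65 493 ((492.5357360839844, 166.20587158203125), 20.2587833404541) [0.4906 0.1572 0.0389]
rail 3289 [ 0.1987  0.9801  0.474  -0.0277] -11.461251
tcp [ 0.4676 -0.0093  0.2266] [ 1.7999e+02 -1.0000e-02 -9.7370e+01] t 2.775
```

View pics/w1.png

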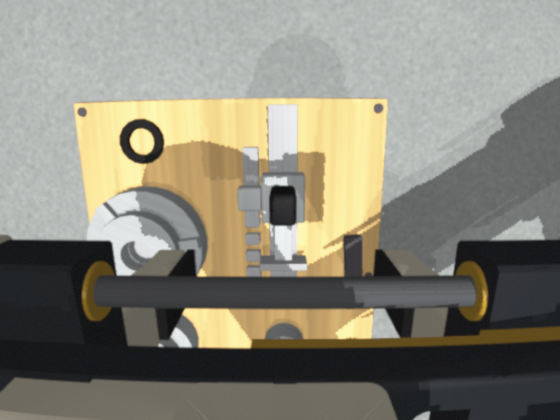

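The wrist view shows the knob at (283,205), upright and with free space on both sides for the fingers. Descending.

```bash
python3 -m handwheel '[[0,0.2,0.4,-4,0],[0,0.2,0.4,-8,0],[0,0.2,0.4,-12,0],[0,0.2,0.4,-15,0],[0,0.2,0.4,-17,0],[0,0.2,0.4,-17.3,0],[0,0.2,0.4,-17.3,0]]' 30 && python3 -m handwheel '[[1,0,0,0,0],[1,0,0,0,0],[1,0,0,0,0],[1,0,0,0,0],[1,0,0,0,0],[1,0,0,0,0],[1,0,0,0,0],[1,0,0,0,0]]' 30; python3 m.py top t3
```

```text
time_s: 3.75
tcp_pos: [0.4703, -0.0053, 0.0541]
eef_rot: [-180.0, 0.0, -97.4]
contact_force: [0.4, 0.1, 0.2]
gripper_width: 0.0874
gripper_force: 0.0
time_s: 4.75
tcp_pos: [0.4701, -0.005, 0.0535]
eef_rot: [-180.0, 0.0, -97.4]
contact_force: [1.1, 0.2, -1.9]
gripper_width: 0.0237
gripper_force: 30.0
top knob 0 [nan nan nan] rect [0. 0.] [0. 0.] 0.0
board ((537.4160766601562, 72.86436462402344), (371.1402587890625, 333.68975830078125), 82.65071105957031)
small 0.6 29 ((468.48822021484375, 344.2660217285156), 11.8824462890625) [0.4704 0.3428 0.0502]
small 0.59 226 ((611.7841796875, 334.7236022949219), 22.172718048095703) [0.6125 0.3342 0.0488]
rail 140 [ 0.2053 -0.9787  0.4601 -0.0771] -168.15196
tcp [ 0.4701 -0.005   0.0535] [-179.99    0.    -97.36] t 4.75m.py:9: RuntimeWarning: Mean of empty slice.
  print(c,'knob',k.sum(),K.mean(0).round(4),'rect',np.round(kc,1),np.round(ks,1),ka)
  ret = um.true_divide(
```

```bash
python3 -m handwheel '[[1,0.13,0.99,0,0],[1,0.26,1.98,0,0],[1,0.38,2.98,0,0],[1,0.46,3.57,0,0],[1,0.46,3.57,0,0],[1,0.46,3.57,0,0]]' 40
for i in 1 2 3 4 5; do echo; python3 -m handwheel '[[1,0.026,0.2,0,0],[1,0.026,0.2,0,0]]' | egrep 'tcp|contact|force|width'; done
```

```text
time_s: 5.6
tcp_pos: [0.4747, 0.0314, 0.0535]
eef_rot: [-180.0, 0.0, -97.4]
contact_force: [0.5, 3.8, -2.2]
gripper_width: 0.0235
gripper_force: 40.0

tcp_pos: [0.4749, 0.0328, 0.0535]
contact_force: [0.3, 4.2, -2.5]
gripper_width: 0.0242
gripper_force: 40.0

tcp_pos: [0.4751, 0.0346, 0.0536]
contact_force: [1.5, 1.8, -3.8]
gripper_width: 0.0242
gripper_force: 40.0

tcp_pos: [0.4752, 0.0357, 0.0535]
contact_force: [3.1, -5.5, -3.0]
gripper_width: 0.0239
gripper_force: 40.0

tcp_pos: [0.4755, 0.038, 0.0535]
contact_force: [1.9, -3.8, -3.1]
gripper_width: 0.0238
gripper_force: 40.0

tcp_pos: [0.4758, 0.0407, 0.0535]
contact_force: [2.1, -1.7, -2.0]
gripper_width: 0.0237
gripper_force: 40.0
```

```bash
python3 -m handwheel '[[1,0.1,0.8,0,0],[1,0.2,1.6,0,0],[1,0.29,2.3,0,0],[1,0.36,2.8,0,0],[1,0.36,2.8,0,0]]'
for i in 1 2 3; do echo; python3 -m handwheel '[[1,0.026,0.2,0,0],[1,0.026,0.2,0,0]]' | egrep 'tcp|contact|force|width'; done
```

```text
time_s: 7.48
tcp_pos: [0.4795, 0.0696, 0.0535]
eef_rot: [180.0, 0.0, -97.3]
contact_force: [-0.0, 2.3, -2.2]
gripper_width: 0.0236
gripper_force: 40.0

tcp_pos: [0.4797, 0.0711, 0.0535]
contact_force: [-1.1, 4.5, -1.6]
gripper_width: 0.0237
gripper_force: 40.0

tcp_pos: [0.4799, 0.0731, 0.0535]
contact_force: [-3.1, 5.1, -1.6]
gripper_width: 0.024
gripper_force: 40.0

tcp_pos: [0.48, 0.0744, 0.0535]
contact_force: [-0.7, -1.1, -0.9]
gripper_width: 0.0237
gripper_force: 40.0
```

```bash
python3 -m handwheel '[[1,0,0,0,0],[1,0,0,0,0],[1,0,0,0,0],[1,0,0,0,0]]'
python3 - <<'E'
from h import *
p,d=imaging.capture('side'); cv2.imwrite('pics/s4.png',cv2.resize(p[180:300,180:360],None,fx=4,fy=4,interpolation=cv2.INTER_CUBIC)[...,::-1])
for q in ['coupling_small','coupling_medium','coupling_large']:
    for o in finder.cut_out('side',q)[:3]:
        P=pts('side',d,o['region']); print(q,round(o['p'],2),np.median(P,0).round(3))
E
```

```text
time_s: 8.72
tcp_pos: [0.4801, 0.0744, 0.0535]
eef_rot: [180.0, -0.0, -97.4]
contact_force: [-0.6, -1.6, 0.1]
gripper_width: 0.0243
gripper_force: 40.0
coupling_small 0.85 [0.448 0.347 0.032]
coupling_small 0.82 [0.605 0.341 0.031]
coupling_small 0.56 [0.487 0.19  0.043]
coupling_medium 0.71 [0.629 0.176 0.042]
coupling_large 0.9 [0.612 0.068 0.041]
```

View pics/s4.png

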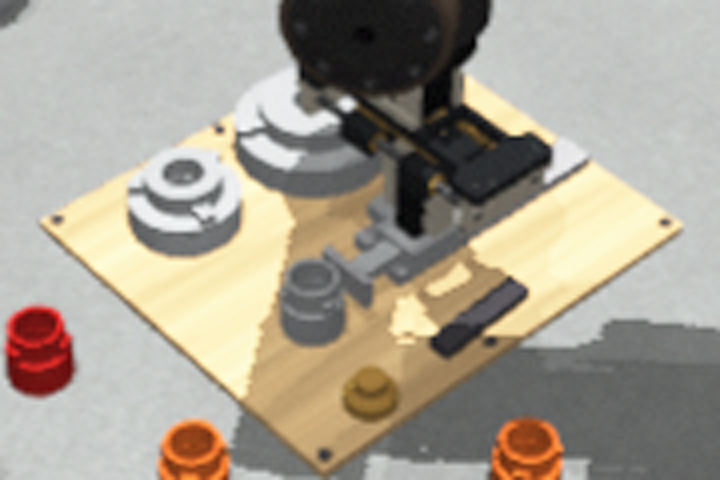

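The jaw plate (crop 345,275) stands just clear of the small coupling (312,300), and the knob is still gripped. The side forces are about 1 N, so the jaw is at the middle of the third notch. Handing in.

```bash
python3 -c "
from plant import r
print(r.close_job())"
```

```text
the job is handed in; nothing more can be done
None
```

The small coupling was on the measuring pin, so I slid the jaw into the third notch (0.110 m). It stands just clear of the coupling with the knob still gripped at 40 N; the job is handed in, but no verdict came back.

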